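Slide the strip carrier under the reader bridge and start the reading

TASK

With the fingertips only, push the blue strip carrier flat along the bench and under the low white bridge of the reader until its front edge is fully home and square against the grey stop, without lifting or tipping it. Then press the green start button on the reader fully down and let it go; do not press it before the carrier is home. Leave the dropper bottles and sample cups where they stand.

Things in the scene. Friction and masses are not known exactly. Their poses are not given: they have to be found in the camera images.
- reader: White strip reader, fixed. Origin on the bench, mid-lane, under the bridge's middle; x along the lane in the sliding direction (away from the robot), y left, z up. The lane is plain bench, 78 mm wide, between two cheeks 50 mm high (left: y 39 to 101 mm, right: y -39 to -67 mm; x -38 to 52 mm). Small grey wedges flare the lane's mouth, to x = -45 mm.
- bridge_under (a point): Middle of the bridge's underside, 23 mm above the bench, axes as the reader's. The white bridge spans the lane from reader x = -25 to 25 mm; its top is 50 mm above the bench.
- stop_face (a point): Middle of the face of the grey stop bar (20 mm high) that closes the far end of the lane at reader x = 40 mm; the carrier's front edge must meet it. 10 mm above the bench; axes as the reader's.
- lane_home (a point): Where the carrier's centre lies when it is fully home: 10 mm before the bridge's middle (reader x = -10 mm), 9 mm above the bench; axes as the reader's. The rear 35 mm of the carrier then still stands out in front of the bridge.
- carrier: Blue strip carrier, loose, about 0.2 kg: flat plate 100 mm long (x, along the lane when in place), 64 mm wide (y), 14 mm thick, upright edges, with four white cassettes 4 mm high on top (18 mm in all). Origin: centre of its underside; front: its +x end. It starts flat on the bench before the lane's mouth, askew and off to one side.
- carrier_center (a point): Centre of the carrier, 9 mm above its underside; axes as the carrier's.
- start (a joint): Travel of the green start button on the reader's left cheek: 0 is up, 0.006 m fully down; a spring brings it back; fully down takes about 5 N.
- start_top (a point): Centre of the top of the green start button (30 mm across, in a black collar on the left cheek) which is pressed straight down.
- bottle_red: White dropper bottle with a red cap, 30 mm across, 69 mm high, standing to the right of the reader; origin under its centre. A bystander.
- bottle_green: White dropper bottle with a green cap, 30 mm across, 69 mm high, standing to the right of the reader; origin under its centre. A bystander.
- bottle_blue: White dropper bottle with a blue cap, 30 mm across, 69 mm high, standing to the right of the reader; origin under its centre. A bystander.
- cup_near: Clear sample cup, 56 mm across, 40 mm high, standing to the left of the reader (the nearer one from the robot); origin under its centre. A bystander.
- cup_far: Clear sample cup, 56 mm across, 40 mm high, standing to the left of the reader (the farther one from the robot); origin under its centre. A bystander.
Not all that is in view belongs to the job. Leave any purple look-alike of the carrier alone.

How it is judged (in metres and radians):
On the way, in this order (a step that is already met when the one before it is completed fails the run):
1. the carrier lies home under the bridge against the stop (x of carrier_center in the frame of lane_home above -0.005 m and y of carrier_center in the frame of lane_home between -0.012 and 0.012 m and angle between the x axis of carrier and the x axis of reader, either way round below 0.08 rad and height (world z) of carrier below 0.003 m and value of joint start below 0.002 m), for 0.3 s.
2. the start button is pressed down (value of joint start above 0.0045 m), for 0.05 s.
At the end, for the whole second after the job is handed in: The carrier lies flat and at rest under the bridge, at most 5 mm short of home, within 12 mm of the lane's middle and 0.08 rad of its direction; the button was then pressed over 4.5 mm and is up again; each bottle and cup is within 20 mm of its start (all of step 1 and angle between carrier's own z axis and vertical below 0.05 rad and linear speed of carrier below 0.01 m/s and distance of each of bottle_red, bottle_green, bottle_blue, cup_near, cup_far from where it was at the start of the episode below 0.02 m); the robot touches nothing.
It fails at once if the carrier is lifted off the bench (height (world z) of carrier above 0.006 m).
It fails at once if the carrier is tipped (more than 0.12 rad) (angle between carrier's own z axis and vertical above 0.12 rad).
It fails at once if the start button is pressed before the carrier is home (value of joint start above 0.003 m and x of carrier_center in the frame of lane_home below -0.01 m).
It fails at once if a bottle or cup is moved or knocked over (distance of any of bottle_red, bottle_green, bottle_blue, cup_near, cup_far from where it was at the start of the episode above 0.02 m or angle between any of bottle_red, bottle_green, bottle_blue, cup_near, cup_far's own z axis and vertical above 0.3 rad).
It also fails if it takes over 58 s, if anything falls off the work surface, if the arm or the gripper's body presses on something with over 40 N, if the wrist force passes 120 N, or if a joint passes its speed limit or range.

ROBOT

A 7-joint arm with a two-finger parallel gripper is mounted at the origin on the work surface. World frame = base frame: x ahead of the robot, y to its left, z up, the work surface at z = 0. Lengths are in m, angles in degrees, forces in N, time in s.
With the tool pointing down it reaches from about 0.425 to 1.025 m from the base axis. Payload 3.6 kg.
Tool frame: the origin (TCP) lies at the very end of the fingers, on their centre line; the grasp point (between the pads) lies 19 mm behind it; y points along the fingers, z is the direction in which the jaws open and shut, and the axes are right-handed (so a half turn about y gives the same grasp; the last joint's range is limited). The gripper opens to 85 mm and grips with 20 to 120 N. Pads are 22 mm wide; open, the fingers measure 114 mm over their backs; the gripper's body (76 mm by 85 mm) begins 54 mm behind the grasp point. The pads swing forward as they close: fully open they stand 13 mm farther back than shut.
Start: joints at [-78.638, 33.873, 2.773, 92.16, -1.908, 54.013, -1.931], TCP at [0.209, 0.694, 0.231] pointing down, gripper open.
Joint ranges: [-153.93, 153.93], [-27.13, 128.08], [-72.61, 78.16], [10.71, 143.7], [-87.88, 267.88], [4.46, 118.87], [-176.78, 176.78]. Speed limits (degrees/s): [147.25, 147.25, 180, 180, 180, 180, 180].

INTERFACE

Orientations are given as a 3x3 rotation matrix whose columns are the frame's x, y, z axes.
In Python, from workcell import arm gives the robot as it stands.
- The arm moves only by the tool jog_arm, never from a script. Its argument "series" is a list of rows, each a list of 7 numbers: the opening in per cent of the stroke, from 0 (shut) to 100 (fully open), then the shift along the tool's x, y, z as a fraction of full scale, then the turn, a rotation vector about the tool's x, y, z as a fraction of full scale. A call has 1 to 12 rows; each row is the pose to reach, as a shift and turn from the pose commanded when the call began, along the tool's axes at that moment, turning the shorter way round; what a row does not reach only later rows make up. Full scale, the value 1, is 0.15 m for a shift and pi rad for a turn. A row lasts 1/12 s, in which the tool goes at most 41.7 mm and 7.16 degrees, less where a joint would pass 70% of its speed; a pose out of reach is approached as far as the arm can. A call with a number of a shift or a turn outside -1 to 1 is refused whole. A call with a gripper value outside its range is refused whole. The fingers move at their own pace and stop on an object; the grip force is fixed at half the most. Time passes only in rows, so rows that repeat a pose let the fingers close. It gives the time, the measured TCP pose, the force and the opening at its end, in the units of the state.
- arm.state(): the state, without advancing time (a new reading comes with each control period).
- arm.capture(name): name is "scene" or "top" or "wrist"; returns a dict with "color" (384x512x3 uint8, red, green, blue), "z_map" (384x512 float32, m along the optical axis (not along the pixel's ray), 0 where there is no reading), "K" (3x3 intrinsics, pixels), "dist_coeffs" ([k1, k2, p1, p2, k3] as OpenCV has them; the pictures are not rectified), "cam_to_world" (4x4, takes a point from camera to world coordinates). Camera axes: x right, y down, z forward; pixel columns grow to the right and rows downward; lengths in m; the calibration is good to about 2 mm. A picture is of the moment at which its call begins.
- arm.sign_off(): hands the job in, once; it reports no verdict.
The state is a dict: "clock": time; "joints": joint angles; "qvel": joint speeds; "effort": joint torques, N m; "tcp_pos": TCP position; "orientation": TCP orientation; "force": force on the tool from outside, world axes, zero at the start; "wrist_torque": the same for the moment, N m; "finger_gap": finger opening in m.
Only numpy, scipy, OpenCV 4.12 (cv2) and the standard library are available. Lean on these libraries where they do the work, as an engineer would, in place of code of your own. Each camera call takes 0.05 s, during which the arm holds its last target. There are 200 camera calls.

## Working session

There is one attempt and no reset: what is moved stays moved. The work goes in short steps, Python scripts to look and compute and a tool call to move; the robot and the scene stay as the last step left them, time stands still between calls to the robot, and variables do not carry over. Pictures are saved under pics/ and viewed, about 8 in all and at most 12, crops included, and the job is handed in when it is done.

Besides the shell and the picture viewer there is one more tool, called as a command line: name --pt "numbers of a row" for each row, then --argument value for the rest. jog_arm: Moves the arm, as the interface text tells. Shift numbers are shares of 0.15 m and turn numbers shares of pi rad, none past 1 either way. Its arguments: {"type":"object","properties":{"series":{"type":"array"}},"required":["series"]}

```bash
ls; mkdir -p pics; python3 - <<'E'
from workcell import arm
import cv2,numpy as np
s=arm.state();print(s)
ims=[]
for n in("scene","top"):
    c=arm.capture(n);np.savez(f"{n}0.npz",**c)
    cv2.imwrite(f"pics/{n}0.png",cv2.resize(c["color"][:,:,::-1],(768,576)))
    print(n,c["K"],c["dist_coeffs"],c["cam_to_world"])
E
```

```text
pics
{'clock': 0.0, 'joints': array([-78.63706269,  33.92294358,   2.76681273,  92.2381627 ,
        -1.90792436,  54.01392308,  -1.93047878]), 'qvel': array([ 0.01346284, -0.06129135,  0.03805249, -0.07257569,  0.00343374,
       -0.01994583,  0.05798671]), 'effort': array([-5.01492868e-04, -5.48687768e+01,  1.54601522e+00, -1.98115325e+01,
        9.29828355e-03,  9.05938534e-03, -1.12348999e-05]), 'tcp_pos': array([0.20832406, 0.69353711, 0.23016428]), 'orientation': array([[ 9.57748955e-01, -5.32063703e-04,  2.87605036e-01],
       [-2.87605504e-01, -2.18650549e-03,  9.57746466e-01],
       [ 1.19267861e-04, -9.99997468e-01, -2.24714780e-03]]), 'force': array([-0.2700889 ,  0.22381718, -0.5918273 ]), 'wrist_torque': array([ 0.00979792, -0.01198467, -0.0341126 ]), 'finger_gap': 0.08544161208837081}
scene [[466.78670995   0.         265.18042627]
 [  0.         466.78670995 199.83253643]
 [  0.           0.           1.        ]] [-0.04661446  0.          0.          0.          0.        ] [[-8.18297850e-01  4.99545614e-01 -2.84328697e-01  8.74781802e-01]
 [ 5.74794415e-01  7.11249416e-01 -4.04642618e-01  4.03314367e-01]
 [ 9.11743071e-05 -4.94548731e-01 -8.69149897e-01  8.45854417e-01]
 [ 0.00000000e+00  0.00000000e+00  0.00000000e+00  1.00000000e+00]]
top [[374.36822325   0.         255.27822622]
 [  0.         374.36822325 190.28055445]
 [  0.           0.           1.        ]] [-0.04516217  0.          0.          0.          0.        ] [[ 3.33590334e-02 -9.73064215e-01  2.28107886e-01  4.30961009e-01]
 [-9.99443392e-01 -3.25433354e-02  7.33736280e-03  3.92128584e-02]
 [ 2.83666271e-04 -2.28225687e-01 -9.73608215e-01  8.10654589e-01]
 [ 0.00000000e+00  0.00000000e+00  0.00000000e+00  1.00000000e+00]]
```

View pics/scene0.png

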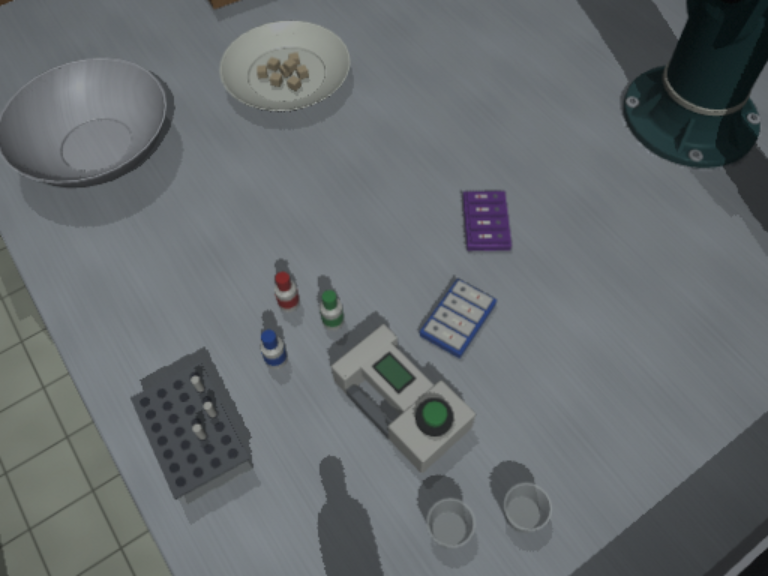

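View pics/top0.png

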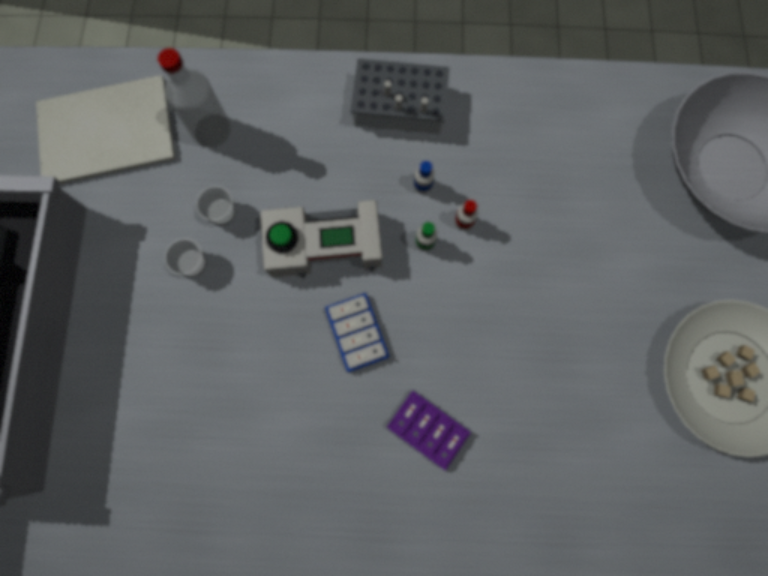

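The top view shows the blue carrier with white cassettes at (357,332) and the purple look-alike at (430,430). The blue one fits the description. The reader has its button at (282,236), its bridge at (335,237) and its right cheek at (370,232). The bottles are to its right and the cups to its left, at (215,207) and (186,260). Next I'll measure these.

```bash
cat > h.py <<'E'
import cv2,numpy as np
def cloud(c):
    h,w=c["z_map"].shape
    u,v=np.meshgrid(np.arange(w),np.arange(h))
    p=cv2.undistortPoints(np.stack([u,v],-1).reshape(-1,1,2).astype(np.float64),c["K"],c["dist_coeffs"]).reshape(h,w,2)
    P=np.dstack([p,np.ones((h,w))])*c["z_map"][...,None]
    T=c["cam_to_world"]
    return P@T[:3,:3].T+T[:3,3]
def ray(c,px,z):
    p=cv2.undistortPoints(np.array(px,float).reshape(-1,1,2),c["K"],c["dist_coeffs"]).reshape(-1,2)
    T=c["cam_to_world"];d=np.c_[p,np.ones(len(p))]@T[:3,:3].T
    return T[:3,3]+d*((z-T[2,3])/d[:,2])[:,None]
def blob(m,k=0):
    n,l,s,ce=cv2.connectedComponentsWithStats(m.astype(np.uint8))
    return [(s[i,4],ce[i],l==i) for i in np.argsort(-s[1:,4])+1]
def rect(xy):
    r=cv2.minAreaRect(xy.astype(np.float32)*1000);return r
def carrier(c,z=0.016,box=None):
    hsv=cv2.cvtColor(c["color"],cv2.COLOR_RGB2HSV);W=cloud(c)
    blue=(abs(hsv[...,0].astype(int)-113)<10)&(hsv[...,1]>110)&(W[...,2]<.03)
    return hsv,W,blue
E
python3 - <<'E'
import numpy as np,cv2
from h import *
for n in("top","scene"):
    c=dict(np.load(f"{n}0.npz"));hsv,W,blue=carrier(c)
    b=blob(cv2.morphologyEx(blue.astype(np.uint8),cv2.MORPH_CLOSE,np.ones((3,3))))
    for a,ce,m in b[:2]:
        v,u=np.nonzero(m)
        P=ray(c,np.c_[u,v],0.012)
        print(n,"blue",a,ce,rect(P[:,:2]),W[m].mean(0))
    g=(abs(hsv[...,0].astype(int)-65)<15)&(hsv[...,1]>150)&(hsv[...,2]>60)
    for a,ce,m in blob(g)[:3]:
        print(" green",a,ce,np.median(W[m],0))
    t=(W[...,2]>.042)&(W[...,2]<.058)&(hsv[...,1]<60)
    for a,ce,m in blob(t)[:4]:
        print(" top50",a,ce,rect(W[m][:,:2]),np.median(W[m],0))
    o=(W[...,2]>.03)&(W[...,2]<.09)
    for a,ce,m in blob(o)[:10]:
        if a>20: print(" obj",a,ce,np.median(W[m],0),rect(W[m][:,:2]))
E
```

```text
top blue 153 [237.81045752 229.88888889] ((548.1981811523438, 80.81063079833984), (98.42235565185547, 63.74585723876953), 22.068553924560547) [0.52977362 0.07965838 0.0138644 ]
top blue 25 [246.04 203.48] ((587.9546508789062, 65.51477813720703), (36.503692626953125, 5.845611572265625), 22.37311363220215) [0.58200328 0.06355728 0.04529382]
 green 146 [186.37671233 155.71917808] [0.67243201 0.19027414 0.07214909]
 green 122 [224.49180328 157.09016393] [0.67931539 0.11188698 0.0515599 ]
 green 39 [285.15384615 152.28205128] [ 0.68838567 -0.01443688  0.06885444]
 top50 2191 [266.5979005   59.40894569] ((920.0805053710938, 28.757095336914062), (144.8572540283203, 95.85530090332031), 85.65811157226562) [0.91949263 0.02871414 0.04753891]
 top50 1974 [214.52583587 157.83485309] ((681.938720703125, 136.68167114257812), (90.50025939941406, 168.08924865722656), 7.4785356521606445) [0.67643577 0.14256976 0.05005405]
 top50 1336 [ 10.27919162 185.83008982] ((562.81005859375, 557.0711059570312), (337.5770263671875, 68.27600860595703), 9.98262882232666) [0.63600128 0.56554594 0.04550356]
 top50 909
[... 3974 characters left out ...]
815)
 obj 250 [301.016 346.204] [0.7215846  0.29441906 0.0386819 ] ((727.8665161132812, 297.8306884765625), (53.559730529785156, 52.57646179199219), 7.805564880371094)
 obj 248 [180.73790323 229.7983871 ] [ 0.78369141 -0.00360017  0.04675138] ((782.0568237304688, -8.122833251953125), (28.27237319946289, 26.003620147705078), 16.647262573242188)
 obj 240 [220.3125     203.42916667] [ 0.69180182 -0.00866055  0.04656338] ((690.5995483398438, -12.355642318725586), (25.554513931274414, 29.07552719116211), 59.02002716064453)
 obj 234 [189.72222222 191.0982906 ] [ 0.72630404 -0.06729122  0.04611368] ((725.2982177734375, -70.25055694580078), (25.61826515197754, 28.950380325317383), 78.65723419189453)
```

```bash
cat > go.py <<'E'
import numpy as np,sys
from scipy.spatial.transform import Rotation as R
from workcell import arm
YAW=np.radians(7.5);O=np.array([.6768,.1193])
def r2w(x,y): # reader mm -> world m
    c,s=np.cos(YAW),np.sin(YAW);return O+np.array([c*x-s*y,s*x+c*y])/1000
def Rt(yaw): # tool x at world yaw, y down
    c,s=np.cos(yaw),np.sin(yaw);return np.c_[[c,s,0],[0,0,-1],[-s,c,0]]
def rows(targets):
    """targets: (reader x mm, reader y mm, z m, yaw deg rel. reader)"""
    st=arm.state();p,M=st["tcp_pos"],st["orientation"]
    for x,y,z,a in targets:
        d=M.T@(np.r_[r2w(x,y),z]-p);t=R.from_matrix(M.T@Rt(YAW+np.radians(a))).as_rotvec()
        print(np.round(d/.15,3),np.round(t/np.pi,4))
    print("tcp",p,"yaw",np.degrees(np.arctan2(M[1,0],M[0,0])),"F",st["force"],"gap",st["finger_gap"],st["clock"])
E
python3 -c "
from go import *
rows([(-210,-41,.12,14.5)])"
```

```text
[ 2.927  0.743 -3.591] [ 6.000e-04 -2.151e-01 -2.000e-04]
tcp [0.20833004 0.69363071 0.23024527] yaw -16.71329126372292 F [-0.60114829  0.04598742 -0.20932635] gap 0.085398627777659 0.1
```

jog_arm --pt "30 0.73 0 -0.9 0 0 0" --pt "30 0.73 0 -0.9 0 0 0" --pt "30 0.73 0 -0.9 0 0 0" --pt "30 0.73 0 -0.9 0 0 0" --pt "30 0.73 0 -0.9 0 0 0"

```text
clock: 0.52
tcp_pos: [0.2789, 0.524, 0.2304]
orientation: [[0.955, 0.001, 0.296], [-0.296, -0.009, 0.955], [0.003, -1.0, -0.008]]
force: [0.5, -1.4, -0.6]
finger_gap: 0.0262
```

jog_arm --pt "30 0.73 0 -0.9 0 0 0" --pt "30 0.73 0 -0.9 0 0 0" --pt "30 0.73 0 -0.9 0 0 0" --pt "30 0.73 0 -0.9 0 0 0" --pt "30 0.73 0 -0.9 0 0 0"

```text
clock: 0.93
tcp_pos: [0.3431, 0.364, 0.2307]
orientation: [[0.955, -0.001, 0.297], [-0.297, -0.007, 0.955], [0.001, -1.0, -0.007]]
force: [0.0, -0.6, 0.7]
finger_gap: 0.0256
```

jog_arm --pt "30 0.73 0 -0.9 0 0 0" --pt "30 0.73 0 -0.9 0 0 0" --pt "30 0.73 0 -0.9 0 0 0" --pt "30 0.73 0 -0.9 0 0 0" --pt "30 0.73 0 -0.9 0 0 0"

```text
clock: 1.35
tcp_pos: [0.4085, 0.2045, 0.2312]
orientation: [[0.955, -0.0, 0.298], [-0.298, -0.004, 0.955], [0.001, -1.0, -0.004]]
force: [-0.6, -0.5, 0.1]
finger_gap: 0.0256
```

```bash
python3 -c "
from go import *
rows([(-210,-41,.12,14.5)])"
```

```text
[ 0.72   0.745 -0.843] [ 1.300e-03 -2.184e-01 -1.000e-04]
tcp [0.40848806 0.20448754 0.23117361] yaw -17.31984261146452 F [-0.58679301 -0.45190512  0.11640153] gap 0.02562675318744909 1.35
```

jog_arm --pt "30 0.72 0.74 -0.84 0 -0.218 0" --pt "30 0.72 0.74 -0.84 0 -0.218 0" --pt "30 0.72 0.74 -0.84 0 -0.218 0" --pt "30 0.72 0.74 -0.84 0 -0.218 0" --pt "30 0.72 0.74 -0.84 0 -0.218 0" --pt "30 0.72 0.74 -0.84 0 -0.218 0" --pt "30 0.72 0.74 -0.84 0 -0.218 0" --pt "30 0.72 0.74 -0.84 0 -0.218 0"

```text
clock: 2.02
tcp_pos: [0.4739, 0.0605, 0.12]
orientation: [[0.925, -0.001, -0.38], [0.38, 0.001, 0.925], [-0.001, -1.0, 0.001]]
force: [-0.1, 0.5, -0.1]
finger_gap: 0.0259
```

```bash
python3 - <<'E'
from go import *
import cv2
from h import *
c=arm.capture("wrist");np.savez("w1.npz",**c)
cv2.imwrite("pics/w1.png",cv2.resize(c["color"][:,:,::-1],(768,576)))
hsv,W,blue=carrier(c)
for a,ce,m in blob(cv2.morphologyEx(blue.astype(np.uint8),cv2.MORPH_CLOSE,np.ones((3,3))))[:2]:
    v,u=np.nonzero(m);print(a,ce,rect(ray(c,np.c_[u,v],.013)[:,:2]))
rows([(-210,-41,.005,14.5)])
E
```

```text
848 [263.60495283 245.50235849] ((547.4755859375, 82.32173156738281), (99.8194808959961, 62.84104537963867), 22.59745216369629)
59 [255.88135593 242.62711864] ((525.706298828125, 76.99197387695312), (1.0332350730895996, 34.05519104003906), 22.321687698364258)
[-0.026  0.77  -0.063] [-0.0002  0.0026  0.0002]
tcp [0.47395286 0.06141204 0.12048287] yaw 22.47435175621443 F [-0.02581453  0.18305731  0.3278144 ] gap 0.025646547841720536 2.0667
```

View pics/w1.png

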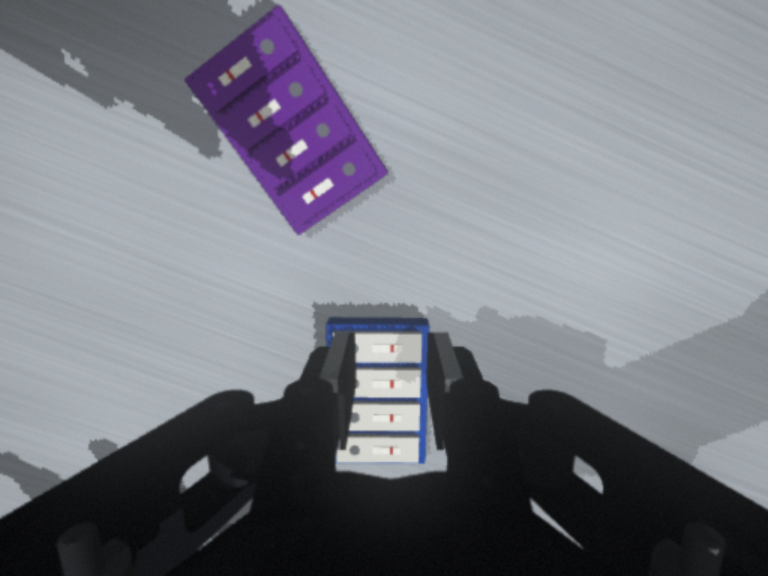

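The purple look-alike is at (290,120), and the blue carrier is between the fingertips at (378,395), clearly separate. The wrist measurement agrees with the top view. I'll descend behind the carrier's rear edge.

jog_arm --pt "30 -0.02 0.2 -0.065 0 0 0" --pt "30 -0.02 0.4 -0.065 0 0 0" --pt "30 -0.02 0.55 -0.065 0 0 0" --pt "30 -0.02 0.65 -0.065 0 0 0" --pt "30 -0.02 0.72 -0.065 0 0 0" --pt "30 -0.02 0.76 -0.065 0 0 0" --pt "30 -0.02 0.76 -0.065 0 0 0"

```text
clock: 2.65
tcp_pos: [0.4747, 0.0514, 0.006]
orientation: [[0.923, -0.0, -0.385], [0.385, 0.0, 0.923], [-0.0, -1.0, 0.0]]
force: [-0.5, -0.6, -0.6]
finger_gap: 0.0256
```

```bash
cat >> go.py <<'E'
def push(poses,z=.006,off=61): # carrier poses in reader frame
    rows([(x-off*np.cos(np.radians(a)),y-off*np.sin(np.radians(a)),z,a) for x,y,a in poses])
E
python3 - <<'E'
from go import *
push([(-132.6-12,-20.2-3,14.8),(-132.6,-20.2,14.8),(-123,-17.7,14.6),(-113,-15.2,14.3),(-103,-12.8,13.5),(-93,-10.4,12.3),(-83,-8.3,11)])
E
```

```text
[ 0.04  -0.     0.004] [-0.0001  0.0018 -0.0001]
[ 0.122 -0.     0.003] [-0.0001  0.0018 -0.0001]
[ 0.189 -0.     0.004] [-0.0001  0.0029 -0.0001]
[ 0.257 -0.     0.004] [-0.0001  0.0045 -0.0001]
[ 0.326 -0.     0.008] [-0.0001  0.009  -0.0001]
[ 0.395 -0.     0.015] [-0.0001  0.0157 -0.0001]
[ 0.463 -0.     0.02 ] [-0.0001  0.0229 -0.0001]
tcp [0.47474843 0.05138205 0.00599399] yaw 22.618718035818134 F [-0.46873934 -0.61789733 -0.56679204] gap 0.025636619046858974 2.65
```

jog_arm --pt "30 0.04 0 0.004 0 0.002 0" --pt "30 0.08 0 0.004 0 0.002 0" --pt "30 0.12 0 0.003 0 0.002 0" --pt "30 0.155 0 0.004 0 0.002 0" --pt "30 0.19 0 0.004 0 0.003 0" --pt "30 0.225 0 0.004 0 0.004 0" --pt "30 0.257 0 0.004 0 0.005 0" --pt "30 0.29 0 0.006 0 0.007 0" --pt "30 0.325 0 0.008 0 0.009 0" --pt "30 0.36 0 0.012 0 0.012 0" --pt "30 0.395 0 0.015 0 0.016 0" --pt "30 0.395 0 0.015 0 0.016 0"

```text
clock: 3.65
tcp_pos: [0.5308, 0.076, 0.0064]
orientation: [[0.942, 0.003, -0.336], [0.336, 0.001, 0.942], [0.003, -1.0, -0.0]]
force: [0.4, -0.1, -0.3]
finger_gap: 0.0256
```

```bash
cat > look.py <<'E'
from go import *
import cv2,sys
from h import *
n=sys.argv[1]
for cam in("top","scene"):
    c=arm.capture(cam);np.savez(f"{cam}{n}.npz",**c)
    hsv,W,blue=carrier(c)
    blue&=(abs(W[...,0]-.6)<.11)&(abs(W[...,1]-.1)<.1)
    m=cv2.morphologyEx(blue.astype(np.uint8),cv2.MORPH_CLOSE,np.ones((3,3)))
    for a,ce,mm in blob(m)[:2]:
        v,u=np.nonzero(mm);r=rect(ray(c,np.c_[u,v],.013)[:,:2])
        d=np.array(r[0])/1000-O;cs,s=np.cos(YAW),np.sin(YAW)
        print(cam,a,r[1:],"reader",(cs*d[0]+s*d[1])*1e3,(-s*d[0]+cs*d[1])*1e3)
    if cam==(sys.argv[2] if len(sys.argv)>2 else "top"):
        h=c["color"][90:290,130:380] if cam=="top" else c["color"][150:330,180:380]
        cv2.imwrite(f"pics/{cam}{n}.png",cv2.resize(h[:,:,::-1],None,fx=3,fy=3))
E
python3 look.py 2 scene; python3 - <<'E'
from go import *
push([(-93,-10.4,12.3),(-83,-8.3,11),(-73,-6.4,9.5),(-63,-4.8,8),(-53,-3.3,6.5),(-43,-2,5)])
E
```

```text
scene 198 ((54.9741096496582, 111.23220825195312), 76.96704864501953) reader -82.59894760015017 12.790364935247387
scene 28 ((41.15430450439453, 7.4560017585754395), 20.573049545288086) reader -93.8224581574003 -39.117370223190804
[-0.005  0.002  0.008] [ 0.     -0.0008  0.0005]
[0.064 0.002 0.017] [0.     0.0065 0.0005]
[0.132 0.002 0.026] [0.     0.0148 0.0005]
[0.2   0.002 0.033] [0.     0.0231 0.0005]
[0.268 0.003 0.039] [0.     0.0315 0.0005]
[0.336 0.003 0.044] [-0.      0.0398  0.0005]
tcp [0.52961846 0.07531639 0.006324  ] yaw 19.66179916042918 F [-0.36129242 -0.90693614 -0.11250046] gap 0.02550510789116584 3.75
```

View pics/scene2.png

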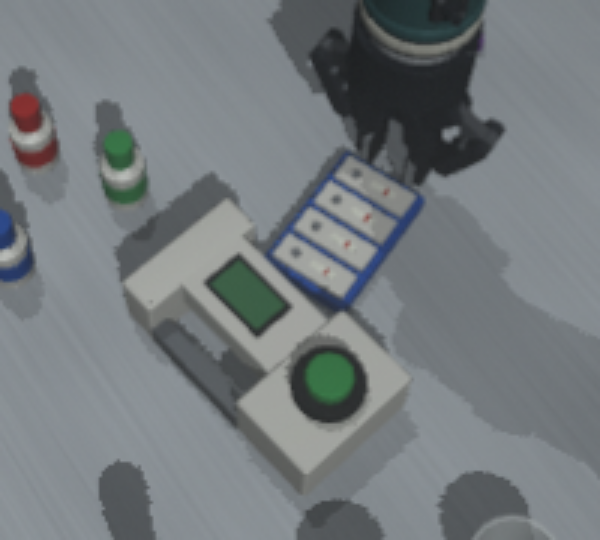

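```bash
python3 - <<'E'
from go import *
from h import *
c=dict(np.load("scene2.npz"))
px=np.array([[423,198],[347,151],[272,253],[345,298]])/3+[180,150]
P=(ray(c,px,.014)[:,:2]-O)@np.array([[np.cos(YAW),-np.sin(YAW)],[np.sin(YAW),np.cos(YAW)]])*1e3
print("RL,RR,FR,FL",P.round(1),P.mean(0)); d=P[3]+P[2]-P[0]-P[1];print(np.degrees(np.arctan2(d[1],d[0])))
E
```

```text
RL,RR,FR,FL [[-144.4   10.9]
 [-132.2  -49.6]
 [ -42.1  -27.9]
 [ -54.9   27.5]] [-93.3851092   -9.77343948]
12.039965082712547
```

The carrier is at (-93, -10) mm, 12°, exactly as planned. Its front-right corner, crop (272,253), is entering the mouth. I'll continue the arc.

jog_arm --pt "30 0.03 0 0.008 0 0.003 0" --pt "30 0.064 0 0.013 0 0.007 0" --pt "30 0.098 0 0.018 0 0.011 0" --pt "30 0.132 0 0.022 0 0.015 0" --pt "30 0.166 0 0.026 0 0.019 0" --pt "30 0.2 0 0.03 0 0.023 0" --pt "30 0.234 0 0.033 0 0.027 0" --pt "30 0.268 0 0.036 0 0.031 0" --pt "30 0.302 0 0.038 0 0.036 0" --pt "30 0.336 0 0.04 0 0.04 0" --pt "30 0.336 0 0.04 0 0.04 0"

```text
clock: 4.67
tcp_pos: [0.576, 0.0983, 0.0065]
orientation: [[0.977, 0.002, -0.215], [0.215, 0.001, 0.977], [0.003, -1.0, 0.0]]
force: [0.5, -0.2, -0.5]
finger_gap: 0.0255
```

```bash
python3 look.py 3 scene; python3 - <<'E'
from go import *
push([(-43,-2,5),(-33,-1.2,3.4),(-23,-.6,2),(-13,-.2,.6),(-10,0,0),(-8,0,0)])
E
```

```text
scene 85 ((54.58725357055664, 25.60784912109375), 11.241737365722656) reader -65.0403334667507 16.078208556747988
scene 24 ((8.8568754196167, 41.78046798706055), 12.190146446228027) reader -45.14597011261377 -11.923259773412575
[0.002 0.003 0.005] [ 0.     -0.0003  0.0003]
[0.069 0.003 0.016] [0.     0.0086 0.0003]
[0.136 0.003 0.025] [0.     0.0164 0.0003]
[0.203 0.003 0.031] [0.     0.0242 0.0003]
[0.224 0.003 0.035] [0.     0.0275 0.0003]
[0.237 0.003 0.034] [0.     0.0275 0.0003]
tcp [0.5748058  0.09764868 0.00640665] yaw 12.448030102621594 F [0.30934381 0.72347501 0.14064117] gap 0.025401664981210926 4.7667
```

View pics/scene3.png

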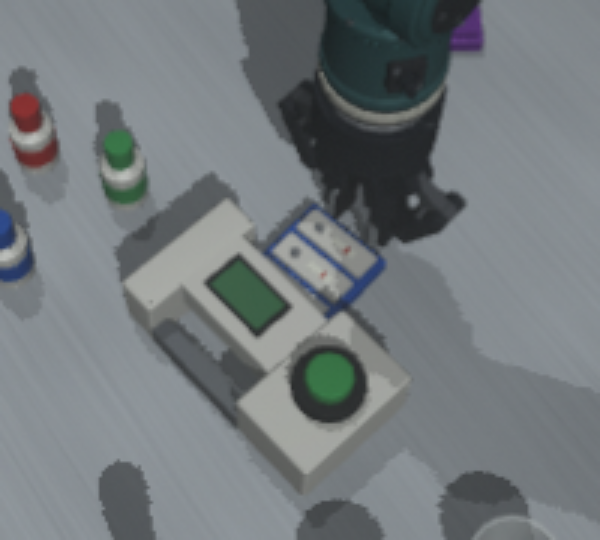

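The carrier is half under the bridge, with its rear corners at crop (385,262) and (313,207). I'll finish the arc, slowing near the stop.

jog_arm --pt "30 0.034 0 0.008 0 0.004 0" --pt "30 0.069 0 0.015 0 0.0085 0" --pt "30 0.102 0 0.02 0 0.0125 0" --pt "30 0.136 0 0.025 0 0.0165 0" --pt "30 0.16 0 0.028 0 0.02 0" --pt "30 0.18 0 0.03 0 0.023 0" --pt "30 0.195 0 0.032 0 0.025 0" --pt "30 0.205 0 0.034 0 0.0275 0" --pt "30 0.215 0 0.034 0 0.0275 0" --pt "30 0.224 0 0.034 0 0.0275 0"

```text
clock: 5.6
tcp_pos: [0.6057, 0.1096, 0.0063]
orientation: [[0.991, -0.001, -0.13], [0.13, -0.0, 0.991], [-0.001, -1.0, -0.0]]
force: [-1.2, 0.7, 0.1]
finger_gap: 0.0254
```

jog_arm --pt "30 0.01 0 0 0 0 0" --pt "30 0.02 0 0 0 0 0" --pt "30 0.02 0 0 0 0 0"

```text
clock: 5.85
tcp_pos: [0.6069, 0.1098, 0.0061]
orientation: [[0.991, -0.004, -0.13], [0.13, -0.001, 0.991], [-0.004, -1.0, -0.0]]
force: [-5.1, -0.5, 4.3]
finger_gap: 0.0255
```

```bash
python3 look.py 4 scene; python3 - <<'E'
from go import *
push([(-10,0,0)])
E
```

```text
scene 12 ((8.684758186340332, 5.148240089416504), 40.28935241699219) reader -54.95784225459758 29.71240949631319
scene 5 ((1.4578114748001099, 8.55396842956543), 6.491264343261719) reader -58.1391205838495 13.72620650524952
[-0.003  0.     0.003] [ 0.0001 -0.     -0.0012]
tcp [0.60692348 0.10971479 0.00603675] yaw 7.4921510663194235 F [-4.62836461 -1.13311427  3.30864053] gap 0.025411905054427798 5.95
```

The force has risen to about 5 N right at the expected stop position. I'll seat it a little harder, then back off and look.

jog_arm --pt "30 0.015 0 0 0 0 0" --pt "30 0.025 0 0 0 0 0" --pt "30 0.025 0 0 0 0 0" --pt "30 0.025 0 0 0 0 0"

```text
clock: 6.28
tcp_pos: [0.607, 0.1097, 0.0056]
orientation: [[0.991, -0.011, -0.131], [0.131, -0.002, 0.991], [-0.011, -1.0, -0.0]]
force: [-9.7, -0.5, 6.6]
finger_gap: 0.0254
```

jog_arm --pt "30 -0.1 0 0 0 0 0" --pt "30 -0.3 0 0 0 0 0" --pt "30 -0.3 -0.4 0 0 0 0" --pt "30 -0.3 -0.8 0 0 0 0" --pt "30 -0.6 -0.9 0 0 0 0" --pt "30 -0.9 -0.9 0 0 0 0" --pt "30 -0.9 -0.9 0 0 0 0" --pt "30 -0.9 -0.9 0 0 0 0"

```text
clock: 6.95
tcp_pos: [0.4749, 0.0921, 0.143]
orientation: [[0.991, 0.0, -0.13], [0.13, 0.0, 0.991], [0.0, -1.0, 0.0]]
force: [0.2, 0.3, -0.4]
finger_gap: 0.0257
```

```bash
python3 look.py 5 scene; python3 - <<'E'
from go import *
from h import *
for n in("top5","scene5"):
    c=dict(np.load(n+".npz"));hsv=cv2.cvtColor(c["color"],cv2.COLOR_RGB2HSV);W=cloud(c)
    g=(abs(hsv[...,0].astype(int)-65)<15)&(hsv[...,1]>150)&(hsv[...,2]>60)&(W[...,2]>.06)&(W[...,1]>.15)
    a,ce,m=blob(g)[0];print(n,a,W[m].mean(0),np.median(W[m],0),ray(c,ce,.071))
E
```

```text
top 18 ((25.120738983154297, 2.2095675468444824), 3.509784460067749) reader -36.44576550995678 30.28666820993342
top 17 ((27.389907836914062, 4.41769552230835), 2.523646831512451) reader -38.73973741007846 -28.133950223538083
scene 12 ((8.684758186340332, 5.148240089416504), 40.28935241699219) reader -54.95784225459758 29.71240949631319
scene 2 ((2.9623289108276367, 0.0), -167.38961791992188) reader -49.28899394494994 -30.296338978712424
top5 155 [0.67274272 0.19012595 0.07153509] [0.67239588 0.19001092 0.07187006] [[0.67289984 0.19023032 0.071     ]]Traceback (most recent call last):
  File "<stdin>", line 6, in <module>
IndexError: list index out of range
```

View pics/scene5.png

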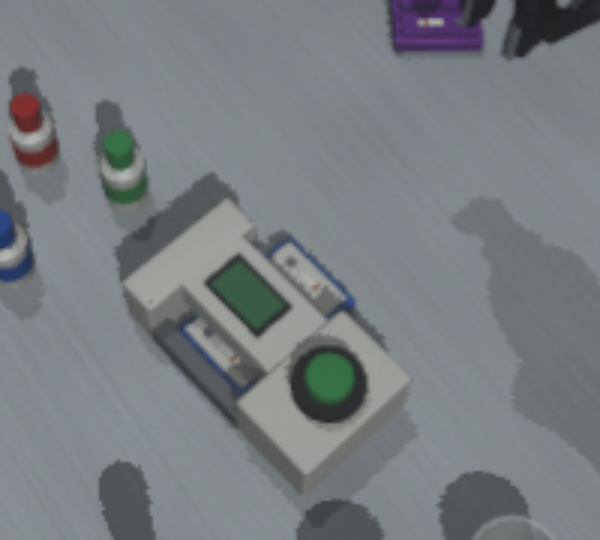

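The carrier is square under the bridge, with its front edge at crop (185,320)–(240,388) against the grey stop. The button is still up. Next I'll shut the fingers and go above the button.

```bash
python3 - <<'E'
from go import *
from h import *
c=dict(np.load("scene5.npz"));M=np.array([[np.cos(YAW),-np.sin(YAW)],[np.sin(YAW),np.cos(YAW)]])
px=np.array([[354,298],[283,240],[240,386],[184,322]])/3+[180,150]
print("RL RR FL FR",((ray(c,px,.014)[:,:2]-O)@M*1e3).round(1))
b=(np.array([.6728,.1901])-O)@M*1e3;print("button",b)
rows([(b[0],b[1],.11,0)])
E
```

```text
RL RR FL FR [[-59.2  31.4]
 [-53.9 -29.9]
 [ 35.1  25.8]
 [ 32.5 -30.2]]
button [ 5.27547496 70.71640095]
[1.355 0.223 0.472] [-0.0002 -0.      0.0017]
tcp [0.48030272 0.09327047 0.14234373] yaw 7.49552177052408 F [ 0.73252331 -0.18888504 -0.36893815] gap 0.025999204867839427 7.05
```

The hand-picked rear and front corners disagree by 2–3 mm, so I'll check squareness in an enlarged top crop before pressing.

```bash
python3 - <<'E'
from go import *
from h import *
a=np.load("top5.npz")["color"][130:190,185:260];b=np.load("scene5.npz")["color"][220:290,225:305]
f=lambda i:cv2.resize(i[:,:,::-1],(400,int(400*i.shape[0]/i.shape[1])),interpolation=cv2.INTER_CUBIC)
a,b=f(a),f(b);h=max(len(a),len(b));p=lambda i:np.pad(i,((0,h-len(i)),(0,0),(0,0)))
cv2.imwrite("pics/crop5.png",np.hstack([p(a),p(b)]));print(a.shape,b.shape)
E
```

```text
(320, 400, 3) (350, 400, 3)
```

View pics/crop5.png

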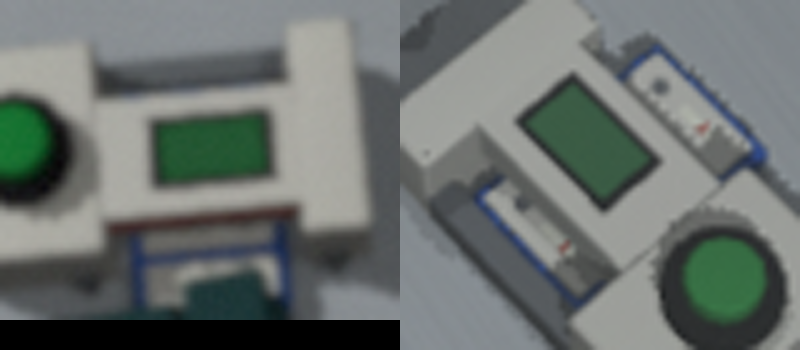

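In the right-hand crop the carrier's front blue edge, (480,190)–(580,300), runs flush and parallel along the grey stop. The rear edge is parallel to it, so the carrier is home. Now the button.

jog_arm --pt "0 0.2 0 0.07 0 0 0" --pt "0 0.4 0 0.14 0 0 0" --pt "0 0.7 0 0.24 0 0 0" --pt "0 0.7 0 0.24 0 0 0"

```text
clock: 7.38
tcp_pos: [0.5889, 0.1476, 0.1421]
orientation: [[0.991, 0.014, -0.133], [0.133, 0.005, 0.991], [0.015, -1.0, 0.003]]
force: [0.5, 0.7, 0.9]
finger_gap: 0.0001
```

jog_arm --pt "0 0.2 0 0.07 0 0 0" --pt "0 0.4 0 0.14 0 0 0" --pt "0 0.655 0.1 0.232 0 0 0" --pt "0 0.655 0.22 0.232 0 0 0" --pt "0 0.655 0.22 0.232 0 0 0" --pt "0 0.655 0.22 0.232 0 0 0"

```text
clock: 7.88
tcp_pos: [0.6718, 0.1898, 0.1063]
orientation: [[0.991, -0.001, -0.131], [0.131, -0.001, 0.991], [-0.001, -1.0, -0.001]]
force: [0.2, -0.6, -0.2]
finger_gap: -0.0
```

```bash
python3 - <<'E'
from go import *
rows([(5.3,70.7,z,0) for z in(.11,.074,.064)])
E
```

```text
[ 0.007 -0.025  0.001] [ 0.0002  0.     -0.0004]
[0.008 0.215 0.001] [ 0.0002  0.     -0.0004]
[0.008 0.282 0.001] [ 0.0002  0.     -0.0004]
tcp [0.67175483 0.18983478 0.10629708] yaw 7.507823458455987 F [ 0.1970034  -0.63755356 -0.19871699] gap -3.1347365658025875e-05 7.8833
```

jog_arm --pt "0 0.005 0.08 0 0 0 0" --pt "0 0.005 0.15 0 0 0 0" --pt "0 0.005 0.19 0 0 0 0" --pt "0 0.005 0.22 0 0 0 0" --pt "0 0.005 0.25 0 0 0 0" --pt "0 0.005 0.27 0 0 0 0" --pt "0 0.005 0.27 0 0 0 0" --pt "0 0.005 0.27 0 0 0 0"

```text
clock: 8.55
tcp_pos: [0.6712, 0.1894, 0.0682]
orientation: [[0.991, -0.001, -0.13], [0.13, -0.0, 0.991], [-0.001, -1.0, -0.0]]
force: [-2.4, -0.8, 3.1]
finger_gap: 0.0004
```

jog_arm --pt "0 0 0.015 0 0 0 0" --pt "0 0 0.03 0 0 0 0" --pt "0 0 0.03 0 0 0 0" --pt "0 0 0.03 0 0 0 0"

```text
clock: 8.88
tcp_pos: [0.6717, 0.1895, 0.066]
orientation: [[0.991, -0.0, -0.13], [0.13, -0.0, 0.991], [-0.0, -1.0, 0.0]]
force: [-6.2, -2.1, 16.1]
finger_gap: -0.0001
```

jog_arm --pt "0 0 0.01 0 0 0 0" --pt "0 0 0.01 0 0 0 0" --pt "0 0 0.01 0 0 0 0"

```text
clock: 9.13
tcp_pos: [0.6717, 0.1896, 0.0659]
orientation: [[0.992, -0.0, -0.13], [0.13, 0.0, 0.992], [-0.0, -1.0, 0.0]]
force: [-6.9, -2.8, 22.4]
finger_gap: 0.0005
```

jog_arm --pt "0 0 -0.05 0 0 0 0" --pt "0 0 -0.2 0 0 0 0" --pt "0 0 -0.5 0 0 0 0" --pt "0 0 -0.8 0 0 0 0" --pt "0 -0.5 -0.8 -0.2 0 0 0" --pt "0 -0.95 -0.8 -0.3 0 0 0" --pt "0 -0.95 -0.8 -0.3 0 0 0" --pt "0 -0.95 -0.8 -0.3 0 0 0" --pt "0 -0.95 -0.8 -0.3 0 0 0"

```text
clock: 9.88
tcp_pos: [0.53, 0.1233, 0.1814]
orientation: [[0.992, -0.006, -0.129], [0.129, -0.002, 0.992], [-0.006, -1.0, -0.001]]
force: [-0.1, 0.7, -0.2]
finger_gap: 0.0
```

jog_arm --pt "0 -0.4 0 0 0 0 0" --pt "0 -0.4 0 0 0 0 0" --pt "0 -0.4 0 0 0 0 0" --pt "0 -0.4 0 0 0 0 0"

```text
clock: 10.22
tcp_pos: [0.4771, 0.1192, 0.1821]
orientation: [[0.991, 0.002, -0.131], [0.131, 0.001, 0.991], [0.002, -1.0, 0.001]]
force: [0.8, 0.7, 0.2]
finger_gap: -0.0002
```

```bash
python3 look.py 6 scene; python3 - <<'E'
from go import *
from h import *
c=dict(np.load("top6.npz"));hsv=cv2.cvtColor(c["color"],cv2.COLOR_RGB2HSV);W=cloud(c)
g=(abs(hsv[...,0].astype(int)-65)<15)&(hsv[...,1]>150)&(hsv[...,2]>60)&(W[...,2]>.055)&(W[...,1]>.15)
a,ce,m=blob(g)[0];print(a,np.median(W[m],0))
c0,c1=[np.load(f"scene{k}.npz")["color"][150:384,100:400].astype(int) for k in(5,6)]
print(blob(abs(c0-c1).max(2)>40)[0][:2] if (abs(c0-c1).max(2)>40).any() else "same")
print(arm.state()["tcp_pos"],arm.state()["force"])
E
```

```text
top 95 ((35.198760986328125, 63.50020217895508), 8.48388671875) reader -43.20843490756951 0.40383421294676053
scene 9 ((7.493167400360107, 3.7929372787475586), 22.049222946166992) reader -54.016310253812264 30.794496803621726
scene 2 ((2.9623289108276367, 0.0), -167.38961791992188) reader -49.28899394494994 -30.296338978712424
158 [0.67227356 0.18984486 0.07174321]
(np.int32(167), array([258.10179641,  11.58682635]))
[0.4791486  0.11955039 0.18226636] [0.60037382 0.48784845 0.00348317]
```

View pics/scene6.png

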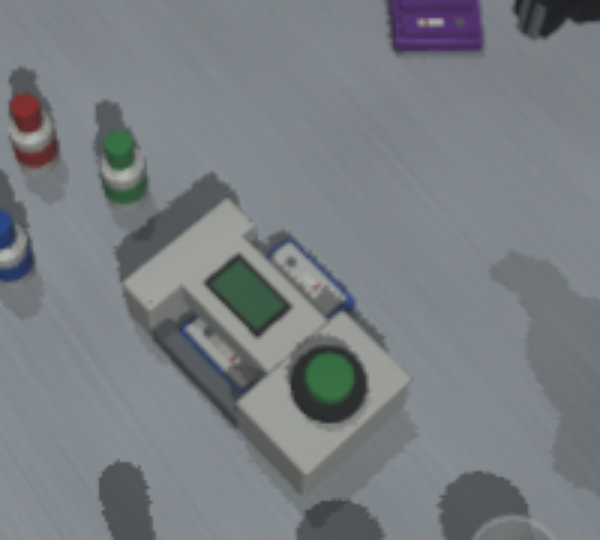

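The top view now gives an unobstructed fit: rear edge at reader x = -60.8 mm (ideal -60), lateral +0.4 mm, about 1° off. The button is back up at 71.7 mm, and the bottles look unmoved. Handing in.

```bash
python3 -c "
from workcell import arm
print(arm.sign_off())"
```

```text
the job is handed in; nothing more can be done
None
```

The carrier is home against the grey stop, the start button was pressed and released, and the job is handed in. The hand-in gives no verdict, so these are my own readings.

- **Carrier:** I pushed the blue carrier flat along the bench with two part-open fingertips on its rear edge, on a shallow arc under the bridge. The push force rose to about 10 N at the stop, with no further movement.
- **Home position:** The last top view puts the rear edge about 0.8 mm from the ideal position, 0.4 mm off the lane's middle and about 1° off square.
- **Button:** With the fingers shut, I pressed it down about 6 mm, until the force rose to 22 N against its end stop. It came back up to 71.7 mm, the height measured before the press.
- **Bystanders:** The bottles look unmoved between the pictures taken before and after the press. I judged them and the cups by eye only and did not measure them again. The arm ended clear of everything at about 10.3 s.

One check disagreed. Corners I picked by hand in the scene view before pressing scattered by 2–5 mm, because of blurred and partly hidden edges. An enlarged crop and the later top view did not bear that out.

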